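# Level the potter's carving stand on its bearing board

### The arm

A 7-joint arm with a two-finger parallel gripper is mounted at the origin on the work surface. World frame = base frame: x ahead of the robot, y to its left, z up, the work surface at z = 0. Lengths are in m, angles in rad, forces in N, time in s.
With the tool pointing down it reaches from about 0.35 to 0.9 m from the base axis. Payload 7.2 kg.
Tool frame: the origin (TCP) lies midway between the tips of the shut fingers; the grasp point (between the pads) lies 19 mm behind it; z points along the fingers, y is the line along which they close (so a half turn about z gives the same grasp; the last joint's range is limited). The gripper opens to 88 mm and grips with 3 to 60 N. Pads are 20 mm wide; open, the fingers measure 115 mm over their backs; the gripper's body (75 mm by 178 mm) begins 61 mm behind the grasp point.
Start: joints at [-1.333, 0.411, -0.013, 1.596, 0.006, 1.134, -0.082], TCP at [0.188, 0.596, 0.223] pointing down, gripper open.
Joint ranges: [-2.95, 2.95], [-0.29, 1.99], [-1.47, 1.44], [0.14, 2.54], [-1.03, 4.17], [0.13, 1.85], [-2.86, 2.86]. Speed limits (rad/s): [2.39, 2.39, 3.01, 3.01, 3.14, 3.14, 3.14].

### API

Orientations are given as a rotation vector (axis times angle).
In Python, from plant import telemetry, imaging, r gives the robot as it stands.
- The arm moves only by the tool servo_tool, never from a script. Its argument "motion" is a list of rows, each a list of 7 numbers: the shift along the world's x, y, z scaled (see below), then the turn, a rotation vector about the world's x, y, z scaled (see below), then the finger opening in mm, from 0 to 87.8. A call has 1 to 20 rows; each row is the pose to reach, as a shift and turn from the pose commanded when the call began, turning the shorter way round; what a row does not reach only later rows make up. The controller multiplies each number of a shift by 800 mm and each number of a turn by 2 pi rad. A row lasts 1/12 s, in which the tool goes at most 41.7 mm and 7.16 degrees, less where a joint would pass 70% of its speed; a pose out of reach is approached as far as the arm can. A call with a number of a shift or a turn outside -1 to 1 is refused whole. A call with a gripper value outside its range is refused whole. The fingers move at their own pace and stop on an object; the grip force is fixed at half the most. Time passes only in rows, so rows that repeat a pose let the fingers close. It gives the time, the measured TCP pose, the force, the opening and the grip force at its end, in the units of the state.
- telemetry.get_obs(): the state, without advancing time (a new reading comes with each control period).
- imaging.camera(name): name is "side" or "top" or "wrist"; returns (picture, depth): 480x640x3 uint8, blue, green, red; 480x640 float32, m along the optical axis (not along the pixel's ray), 0 where there is no reading.
- imaging.camera_info(name): a dict with "fx", "fy", "cx", "cy" (pixels), "cam_to_world" (4x4, takes a point from camera to world coordinates). Camera axes: x right, y down, z forward; pixel columns grow to the right and rows downward; lengths in m; the calibration is good to about 2 mm. A picture is of the moment at which its call begins: read the wrist's pose just before it. camera_info takes no time and is no camera call; for the wrist camera it gives the pose at the moment of the call.
- r.finish_job(): hands the job in; it is judged then, once.
The state is a dict: "time_s": time; "qpos": joint angles; "dq": joint speeds; "tau": joint torques, N m; "position": TCP position; "tcp_rot": TCP orientation; "wrist_force": force on the tool from outside, world axes, zero at the start; "moment": the same for the moment, N m; "width": finger opening in m; "gripper_force": force on a finger pad.
Only numpy, scipy, OpenCV 4.12 (cv2) and the standard library are available. Lean on these libraries where they do the work, as an engineer would, in place of code of your own. Each camera call takes 0.05 s, during which the arm holds its last target. There are 200 camera calls.

### The job

The levelling foot of the carving stand hangs clear of the bench. Slide the wooden bearing board under it, so that the board's round leather patch is centred under the foot, then turn the crank clockwise to screw the foot down until it just touches: lightly snug on the leather, neither hanging clear nor jacking the stand up. Leave the bowl and the other things on the bench where they are.

Things in the scene. Friction and masses are not known exactly. Their poses are not given: they have to be found in the camera images.
- stand: heavy wooden carving stand, immovable. Its origin lies on the bench straight below the axis of its vertical wooden levelling screw; z is up. Its local +y side is open; a beam 50 mm wide, at 53 to 83 mm height, runs to local -y to the turntable. Within 100 mm of the screw axis nothing but the foot is lower than 50 mm.
- nut_top (a point): centre of the top of the nut block that the screw runs in, 86 mm above the bench, on the screw axis. The screw ends below in a round foot 52 mm wide with a springy rubber sole 46 mm wide (about 12 N per mm). The sole is worn by an unknown amount: its underside starts 3 to 8 mm above the board's top, unmeasured. Just touching means a press of about 2 to 15 N; over 30 N is too hard.
- turntable (a point): centre of the turntable's top, a steel disc 180 mm wide, 100 mm above the bench, 190 mm from the screw axis on the stand's local -y side; the bowl on it reaches 165 mm above the bench
- screw (a joint): angle of the levelling screw in rad, 0 at the start, growing clockwise seen from above; screw, foot and crank go down 2 mm per rad (12.6 mm a turn). Friction holds it where it is left. Turning it free takes about 1.6 N at the crank's handle; the foot turns with it and rubs once it touches, so the push rises by 3 to 4 N with the sole pressed at 10 N (less in a hand at rest).
- crank_mid (a point): point on the axis of the crank's upright handle, 30 mm above the handle's lower end, 20 mm below its top, at the start 144 mm above the bench. The handle is a round wooden peg, 16 mm in diameter, 50 mm high, spinning freely on its pin; its axis is 45 mm from the screw axis, on the stand's local -x side at the start; the flat crank arm and hub below reach 113 mm above the bench.
- board: loose wooden bearing board, 66 x 200 x 14 mm, about 0.2 kg, lying flat on the bench. Its origin is on the underside below the centre of the leather patch; z up; the board runs from 30 mm on the local -y side to 170 mm on the local +y side, and the plain tail with the grip is at +y.
- board_patch (a point): centre of the round leather patch (56 mm across, flush) in the board's top face, 14 mm above the bench; this belongs under the screw axis.
- board_grip (a point): middle of the upright wooden grip on the board's tail, 145 mm from the patch centre along the board's local +y: a block 16 mm wide (local x), 30 mm long (local y), reaching from 14 to 56 mm above the bench; this point is 38 mm above the bench.
- bowl: bystander: dark clay bowl, 120 mm wide, 65 mm high, standing on the turntable; origin at the centre of its underside
- beaker: bystander: terracotta cup, 72 mm wide, 85 mm high; origin at the centre of its underside
- pebble: bystander: dark burnishing pebble, 50 x 34 x 22 mm; origin at the centre of its underside
- rib: bystander: flat wooden potter's rib, 100 x 45 x 7 mm; origin at the centre of its underside
There are look-alikes about, which are no part of the job. There is more than one size of the board; the job needs the larger.

How it is judged:
On the way, in this order (a step that is already met when the one before it is completed fails the run):
1. the leather patch lies under the foot, within 12 mm of the screw axis, the foot still clear of the board (horizontal distance between board_patch and stand below 0.012 m and height (world z) of board_patch below 0.017 m and contact force between stand and board below 0.5 N), for 0.2 s.
2. the foot, screwed down, touches the board (contact force between stand and board above 2 N and value of joint screw above 1 rad and horizontal distance between board_patch and stand below 0.015 m), for 0.2 s.
At the end, for the whole second after the job is handed in: The foot presses on the board with 1.5 to 17 N, the patch centre lies within 15 mm of the screw axis, the board lies flat, and board and screw are at rest (contact force between stand and board between 1.5 and 17 N and horizontal distance between board_patch and stand below 0.015 m and angle between board's own z axis and vertical below 0.03 rad and linear speed of board below 0.01 m/s and velocity of joint screw between -0.05 and 0.05 rad/s); the robot touches nothing.
It fails at once if the foot is jacked onto the board, or the board rammed against the stand, with more than 30 N (contact force between stand and board above 30 N).
It fails at once if the bowl is moved by more than 20 mm (distance of bowl from where it was at the start of the episode above 0.02 m).
It fails at once if the beaker, pebble or rib is moved by more than 20 mm (distance of any of beaker, pebble, rib from where it was at the start of the episode above 0.02 m).
It also fails if it takes over 64 s, if anything falls off the work surface, if the arm or the gripper's body presses on something with over 40 N, if the wrist force passes 120 N, or if a joint passes its speed limit or range.

## Working session

There is one attempt and no reset: what is moved stays moved. The work goes in short steps, Python scripts to look and compute and a tool call to move; the robot and the scene stay as the last step left them, time stands still between calls to the robot, and variables do not carry over. Pictures are saved under pics/ and viewed, at most 10 in all, crops included, and the job is handed in when it is done.

Besides the shell and the picture viewer there is one more tool, called after ">>>" as name(argument=value, ...) on one line, values as JSON. servo_tool: Moves the arm, as the interface text tells. Its arguments: {"type":"object","properties":{"motion":{"type":"array","items":{"type":"array","items":{"type":"number"}}}},"required":["motion"]}

```bash
mkdir -p pics; ls
cat > h.py <<'E'
import numpy as np, cv2
from plant import telemetry, imaging, r
def snap(n):
    i=imaging.camera_info(n); im,d=imaging.camera(n); return im.copy(),d.copy(),i
def ray(i,u,v,z):
    T=np.array(i["cam_to_world"]); o=T[:3,3]
    d=T[:3,:3]@np.array([(u-i["cx"])/i["fx"],(v-i["cy"])/i["fy"],1]); return o+d*(z-o[2])/d[2]
def cloud(i,d):
    v,u=np.mgrid[:480,:640]; T=np.array(i["cam_to_world"])
    P=np.stack([(u-i["cx"])/i["fx"]*d,(v-i["cy"])/i["fy"]*d,d],-1); return P@T[:3,:3].T+T[:3,3]
E
python3 - <<'E'
from h import *
np.set_printoptions(precision=3,suppress=True)
for n in("top","side"):
    im,d,i=snap(n); cv2.imwrite(f"pics/{n}0.png",im); np.savez(f"{n}0.npz",im=im,d=d,T=i["cam_to_world"]); print(n,i["fx"],np.array(i["cam_to_world"]))
print(telemetry.get_obs())
E
```

```text
pics
top 499.2398777031867 [[-0.029 -0.993  0.118  0.442]
 [-0.999  0.032  0.024  0.059]
 [-0.027 -0.117 -0.993  0.938]
 [ 0.     0.     0.     1.   ]]
side 549.5277957181896 [[ 0.791 -0.412  0.453  0.051]
 [-0.612 -0.522  0.594 -0.537]
 [-0.008 -0.747 -0.665  0.81 ]
 [ 0.     0.     0.     1.   ]]
{'time_s': 0.1, 'qpos': array([-1.333,  0.412, -0.013,  1.597,  0.006,  1.134, -0.082]), 'dq': array([-0.002, -0.001,  0.   , -0.003,  0.   ,  0.   , -0.001]), 'tau': array([  0.002, -58.91 ,   0.644, -29.171,  -0.054,   0.015,   0.   ]), 'position': array([0.188, 0.596, 0.222]), 'tcp_rot': array([-0.478, -3.105,  0.002]), 'wrist_force': array([ 0.825, -0.015,  0.065]), 'moment': array([-0.021, -0.008,  0.017]), 'gripper_force': 0.0, 'width': 0.08795139725418274}
```

View pics/top0.png

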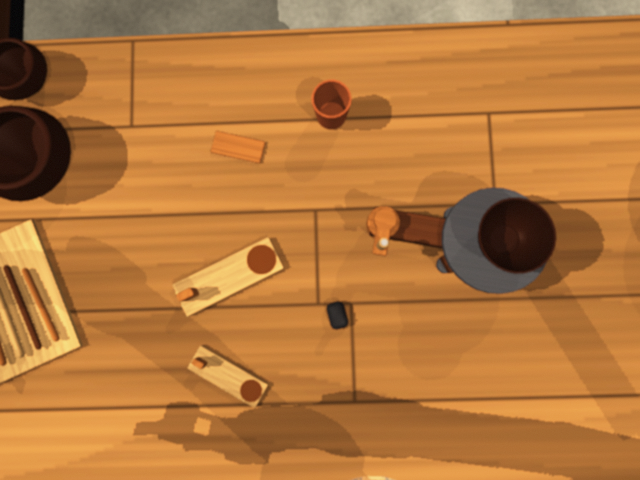

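View pics/side0.png

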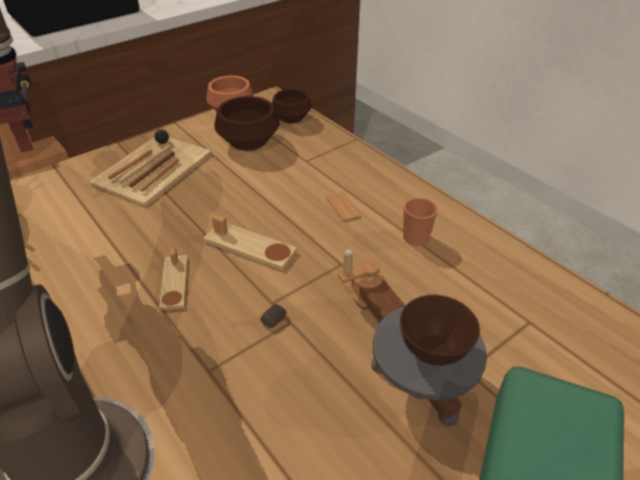

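The top view shows the candidates. There are two boards: the large one has its patch at (261,260) and grip at (187,294), the small one its patch at (250,390) and grip at (199,361). The handle is at (384,243), the hub at (385,220), and the turntable at (495,240) with the bowl on it. The bowls at left and the tray are decoys. I'll measure next, with a close crop of the larger board and the crank.

Run:
```python
from h import *
np.set_printoptions(precision=4,suppress=True)
i=imaging.camera_info("top"); D=np.load("top0.npz"); im,d=D["im"],D["d"]; P=cloud(i,d); Z=P[...,2]
hsv=cv2.cvtColor(im,cv2.COLOR_BGR2HSV)
def blob(m,u0,u1,v0,v1):
    k=np.zeros((480,640),np.uint8); k[v0:v1,u0:u1]=m[v0:v1,u0:u1]
    n,l,s,c=cv2.connectedComponentsWithStats(k); j=1+np.argmax(s[1:,4]); return (l==j),c[j],s[j]
for nm,b in dict(big=(235,290,235,285),small=(235,270,372,408)).items():
    m,c,s=blob((hsv[...,2]<150)&(hsv[...,0]<14),*b)
    p=ray(i,*c,.014); cn=np.argwhere(m)[:,::-1]; e=np.array([ray(i,u,v,.014) for u,v in cn]); print(nm,"patch",c,p,"dia",2*np.sqrt(len(cn)*(p[2]-i["cam_to_world"][2][3])**2/i["fx"]**2/np.pi))
# big board light mask
print("hsv board",hsv[285,220],"table",hsv[330,220],"patch",hsv[260,261])
m=(Z>.030)
for nm,b in dict(grip=(165,210,270,310),sgrip=(190,215,342,372)).items():
    mm,c,s=blob(m,*b); q=P[mm]; print(nm,c,s[4],"z",np.percentile(Z[mm],[5,50,95]))
    t=mm&(Z>.05)&(Z<.062); q=P[t]; (cx,cy),wh,a=cv2.minAreaRect((q[:,:2]*1000).astype(np.float32)); print(" top",q.mean(0),cx,cy,wh,a)
bm,c,s=blob((Z>.008)&(Z<.022),165,295,230,320); print("board rect",cv2.minAreaRect((P[bm][:,:2]*1000).astype(np.float32)))
for nm,zr,b in (("handle",(.152,.175),(360,410,225,260)),("hub",(.095,.125),(355,420,195,260)),("table",(.092,.108),(430,570,180,300)),("beam",(.075,.09),(355,450,195,260))):
    mm,c,s=blob((Z>zr[0])&(Z<zr[1]),*b); q=P[mm]; print(nm,c,s[4],q.mean(0),"rect",cv2.minAreaRect((q[:,:2]*1000).astype(np.float32)),"circ",cv2.minEnclosingCircle((q[:,:2]*1000).astype(np.float32)))
for nm,b in dict(beaker=(290,370,70,140),pebble=(320,355,295,335),rib=(200,275,125,170)).items():
    mm,c,s=blob(Z>.004,*b); print(nm,P[mm].mean(0),cv2.minAreaRect((P[mm][:,:2]*1000).astype(np.float32)))
A=cv2.resize(im[190:320,160:420],(780,390),interpolation=cv2.INTER_CUBIC); cv2.imwrite("pics/crop1.png",A)
```

```text
big patch [260.9569 259.0682] [0.5156 0.1887 0.014 ] dia 0.049288901012320474
small patch [250.5675 390.4571] [0.2784 0.2112 0.014 ] dia 0.037707725535500114
hsv board [ 19 141 243] table [ 14 179 189] patch [ 11 208 147]
grip [186.7512 293.4876] 201 z [0.0347 0.0557 0.0592]
 top [0.4555 0.3181 0.0563] 455.81207275390625 318.73712158203125 (16.01190948486328, 30.0402774810791) 25.434879302978516
sgrip [198.1895 362.7579] 95 z [0.0336 0.0403 0.0434]
 top [nan nan nan] 0.0 0.0 (0.0, 0.0) 0.0
board rect ((486.7221374511719, 251.11114501953125), (66.26829528808594, 200.31871032714844), 24.88915252685547)
handle [383.4253 241.9425] 87 [ 0.5243 -0.0236  0.1646] rect ((524.8184204101562, -24.305927276611328), (14.333030700683594, 14.839837074279785), 43.81418228149414) circ ((524.9782104492188, -24.495834350585938), 7.851974010467529)
hub [383.1637 227.3634] 666 [ 0.5542 -0.0298  0.1135] rect ((547.8884887695312, -31.774127960205078), (36.89778518676758, 78.57444763183594), 85.24382019042969) circ ((548.2942504882812, -29.365732192993164), 39.6713752746582)
table [478.6055 243.9469] 4629 [ 
[... 174 characters left out ...]
0.02680206298828)
beam [412.3193 226.5749] 1663 [ 0.5579 -0.0829  0.0843] rect ((561.8128662109375, -72.29176330566406), (134.29652404785156, 52.2334098815918), 78.32855987548828) circ ((556.5016479492188, -72.76083374023438), 68.70555877685547)
beaker [0.7974 0.0487 0.0531] ((656.2548828125, 70.98297882080078), (79.54380798339844, 421.54449462890625), 82.46847534179688)
pebble [0.4098 0.0502 0.0208] ((409.5812072753906, 50.44895935058594), (49.5245246887207, 35.77727508544922), 12.122617721557617)
rib [0.7337 0.2295 0.0136] ((624.08544921875, 141.97232055664062), (388.6045227050781, 94.3228530883789), 38.10422897338867)<stdin>:16: RuntimeWarning: Mean of empty slice.
  ret = um.true_divide(
```

View pics/crop1.png

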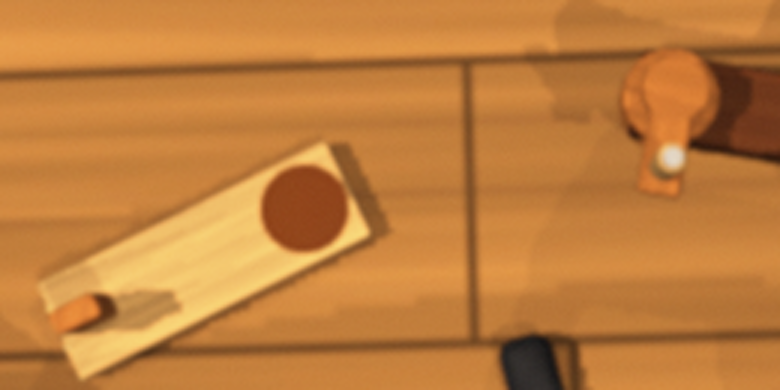

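Board 66x200, grip and patch agree with each other (patch about (0.516,0.188), grip about (0.4555,0.319), tail direction 115°). The crop shows the larger board with its grip at left and the crank with its white-topped handle at right. For the stand, turntable and handle give a screw axis of about (0.569,-0.0335) and a yaw of -11.8°. Now I'll move to hover over the grip.

>>> servo_tool(motion=[[0.334,-0.346,-0.128,0,0,-0.132,60],[0.334,-0.346,-0.128,0,0,-0.132,60],[0.334,-0.346,-0.128,0,0,-0.132,60],[0.334,-0.346,-0.128,0,0,-0.132,60],[0.334,-0.346,-0.128,0,0,-0.132,60],[0.334,-0.346,-0.128,0,0,-0.132,60],[0.334,-0.346,-0.128,0,0,-0.132,60],[0.334,-0.346,-0.128,0,0,-0.132,60],[0.334,-0.346,-0.128,0,0,-0.132,60],[0.334,-0.346,-0.128,0,0,-0.132,60],[0.334,-0.346,-0.128,0,0,-0.132,60],[0.334,-0.346,-0.128,0,0,-0.132,60],[0.334,-0.346,-0.128,0,0,-0.132,60],[0.334,-0.346,-0.128,0,0,-0.132,60],[0.334,-0.346,-0.128,0,0,-0.132,60]])

```text
time_s: 1.35
position: [0.4544, 0.3207, 0.1205]
tcp_rot: [-1.685, -2.651, -0.001]
wrist_force: [-0.3, -0.7, 0.2]
width: 0.06
gripper_force: 0.0
```

```bash
cat >> h.py <<'E'
def tool():
    from scipy.spatial.transform import Rotation as R
    o=telemetry.get_obs(); M=R.from_rotvec(o["tcp_rot"]).as_matrix()
    return o["time_s"],np.round(o["position"],4),"yaw_y",round(np.degrees(np.arctan2(M[1,1],M[0,1])),2),"zaxis",np.round(M[:,2],3),"F",np.round(o["wrist_force"],2),"w",round(o["width"],4),"g",o["gripper_force"]
E
python3 - <<'E'
from h import *
print(tool())
im,d,i=snap("wrist"); P=cloud(i,d); m=(P[...,2]>.05)&(P[...,2]<.062)&(abs(P[...,0]-.4555)<.03)&(abs(P[...,1]-.319)<.03)
q=(P[m][:,:2]*1000).astype(np.float32); print(len(q), cv2.minAreaRect(q) if len(q) else 0)
cv2.imwrite("pics/w1.png",im)
E
```

```text
(1.35, array([0.4544, 0.3207, 0.1205]), 'yaw_y', np.float64(25.11), 'zaxis', array([-0.   ,  0.001, -1.   ]), 'F', array([-0.32, -0.75,  0.23]), 'w', 0.06, 'g', 0.0)
1056 ((452.7441711425781, 319.21197509765625), (15.4589204788208, 29.719276428222656), 24.289148330688477)
```

View pics/w1.png

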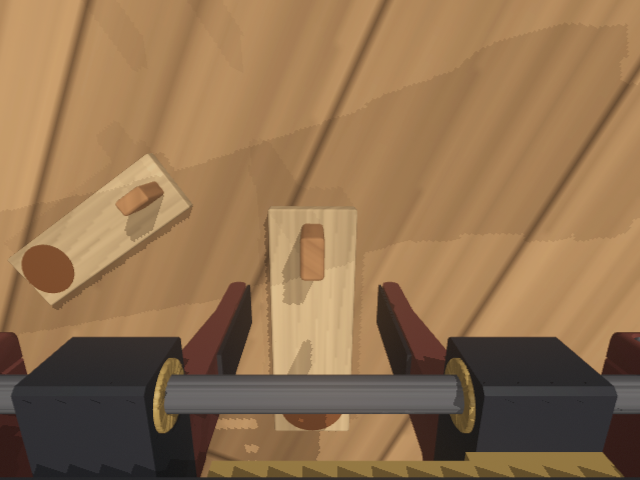

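The wrist view shows the large board's grip at (312,252), midway between the fingers (250 and 378), and aligned with them. I'll go down and close.

>>> servo_tool(motion=[[0,-0.002,-0.04,0,0,0,60],[0,-0.002,-0.08,0,0,0,60],[0,-0.002,-0.11,0,0,0,60],[0,-0.002,-0.122,0,0,0,60],[0,-0.002,-0.122,0,0,0,60],[0,-0.002,-0.122,0,0,0,0],[0,-0.002,-0.122,0,0,0,0],[0,-0.002,-0.122,0,0,0,0],[0,-0.002,-0.122,0,0,0,0],[0,-0.002,-0.122,0,0,0,0],[0,-0.002,-0.122,0,0,0,0],[0,-0.002,-0.122,0,0,0,0],[0,-0.002,-0.122,0,0,0,0]])

```text
time_s: 2.48
position: [0.4554, 0.3177, 0.023]
tcp_rot: [-1.689, -2.649, -0.0]
wrist_force: [-0.9, -1.2, 4.3]
width: 0.0161
gripper_force: 30.0
```

Run:
```python
from h import *
print(tool())
i=imaging.camera_info("top"); im,d=imaging.camera("top")
hsv=cv2.cvtColor(im,cv2.COLOR_BGR2HSV); k=np.zeros((480,640),np.uint8); k[235:285,235:290]=((hsv[...,2]<160)&(hsv[...,0]<14))[235:285,235:290]
n,l,s,c=cv2.connectedComponentsWithStats(k); j=1+np.argmax(s[1:,4]); print(c[j],s[j],ray(i,*c[j],.014))
```

```text
(2.4833, array([0.4554, 0.3177, 0.023 ]), 'yaw_y', np.float64(24.95), 'zaxis', array([ 0.,  0., -1.]), 'F', array([-0.92, -1.21,  4.26]), 'w', 0.0161, 'g', 29.988592565059662)
[255.77297297 260.06486486] [247 245  20  29 370] [0.5140236  0.19840568 0.014     ]
```

>>> servo_tool(motion=[[0.002,-0.008,0,0,0,0,0],[0.006,-0.024,0,0,0,0,0],[0.01,-0.042,0,0,0,0,0],[0.015,-0.062,0,0,0,0,0],[0.02,-0.083,0,0,0,0,0],[0.025,-0.104,0,0,0,0,0],[0.03,-0.125,0,0,0,0,0],[0.035,-0.146,0,0,0,0,0],[0.04,-0.167,0,0,0,0,0],[0.045,-0.188,0,0,0,0,0],[0.05,-0.208,0,0,0,0,0],[0.054,-0.227,0,0,0,0,0],[0.058,-0.244,0,0,0,0,0],[0.062,-0.258,0,0,0,0,0],[0.064,-0.268,0,0,0,0,0],[0.066,-0.275,0,0,0,0,0],[0.066,-0.277,0,0,0,0,0],[0.066,-0.277,0,0,0,0,0],[0.066,-0.277,0,0,0,0,0]])

```text
time_s: 4.12
position: [0.5086, 0.0944, 0.023]
tcp_rot: [1.69, 2.647, -0.0]
wrist_force: [0.3, -0.0, 5.6]
width: 0.0161
gripper_force: 30.0
```

Run:
```python
from h import *
print(tool())
a,_,_=snap("side"); b,_,_=snap("wrist"); b=cv2.resize(b,(400,300))
A=np.hstack([cv2.resize(a[190:340,200:450],(500,300),interpolation=cv2.INTER_CUBIC),b[:, 50:350]]); cv2.imwrite("pics/s2.png",A)
```

```text
(4.1167, array([0.5086, 0.0944, 0.023 ]), 'yaw_y', np.float64(24.88), 'zaxis', array([ 0.001, -0.001, -1.   ]), 'F', array([ 0.25, -0.04,  5.6 ]), 'w', 0.0161, 'g', 29.99212682247162)
```

View pics/s2.png

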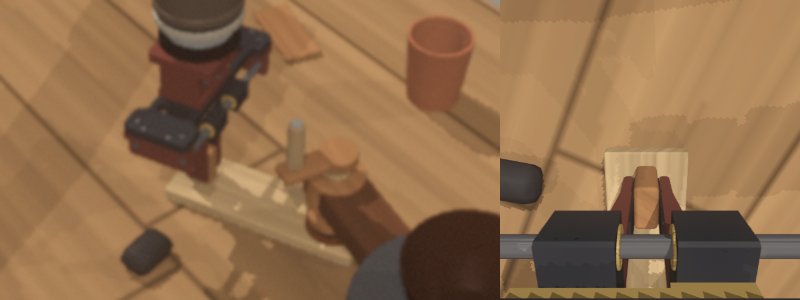

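The side crop shows the board under the screw with the hand on its grip; the wrist view shows the grip held and the pebble untouched. Release, rise, and re-measure.

>>> servo_tool(motion=[[0,0,0,0,0,0,50],[0,0,0,0,0,0,50],[0,0,0,0,0,0,50],[0,0,0,0,0,0,50],[0,0,0.02,0,0,0,50],[0,0,0.06,0,0,0,50],[0,0,0.11,0,0,0,50],[0,0,0.16,0,0,0,50],[0,0,0.21,0,0,0,50],[-0.05,0.05,0.24,0,0,0,50],[-0.09,0.09,0.24,0,0,0,50],[-0.12,0.12,0.24,0,0,0,50],[-0.12,0.12,0.24,0,0,0,50],[-0.12,0.12,0.24,0,0,0,50]])

```text
time_s: 5.38
position: [0.4094, 0.195, 0.215]
tcp_rot: [-1.68, -2.653, -0.001]
wrist_force: [0.4, 0.2, 0.5]
width: 0.0501
gripper_force: 0.0
```

Run:
```python
from h import *
print(tool())
im,d,i=snap("top"); P=cloud(i,d); Z=P[...,2]
def comp(m):
    n,l,s,c=cv2.connectedComponentsWithStats(m.astype(np.uint8)); j=1+np.argmax(s[1:,4]); return l==j
X,Y=P[...,0],P[...,1]
g=(abs(X-.509)<.04)&(abs(Y-.095)<.04)
q=(P[comp(g&(Z>.05)&(Z<.063))][:,:2]*1000).astype(np.float32); print("grip",len(q),cv2.minAreaRect(q))
b=(X>.44)&(X<.66)&(Y>-.1)&(Y<.18)&(Z>.008)&(Z<.022)
q=(P[comp(b)][:,:2]*1000).astype(np.float32); print("board",len(q),cv2.minAreaRect(q))
h=(Z>.152)&(Z<.175)&(abs(X-.525)<.03)&(abs(Y+.024)<.03); q=(P[comp(h)][:,:2]*1000).astype(np.float32); print("handle",cv2.minEnclosingCircle(q))
m=(Z>.092)&(Z<.108)&(abs(X-.53)<.12)&(abs(Y+.22)<.12); q=(P[comp(m)][:,:2]*1000).astype(np.float32); print("tt",cv2.minEnclosingCircle(q))
cv2.imwrite("pics/t2.png",im)
```

```text
(5.3833, array([0.4094, 0.195 , 0.215 ]), 'yaw_y', np.float64(25.31), 'zaxis', array([-0.   ,  0.001, -1.   ]), 'F', array([0.35, 0.19, 0.47]), 'w', 0.0501, 'g', 0.0)
grip 148 ((508.9201965332031, 96.58129119873047), (15.320562362670898, 29.302099227905273), 24.419967651367188)
board 2636 ((533.2637329101562, 44.02101135253906), (66.21965026855469, 164.90211486816406), 24.474666595458984)
handle ((524.8880004882812, -24.54084014892578), 7.853382110595703)
tt ((530.7738647460938, -219.39666748046875), 90.21533966064453)
```

View pics/t2.png

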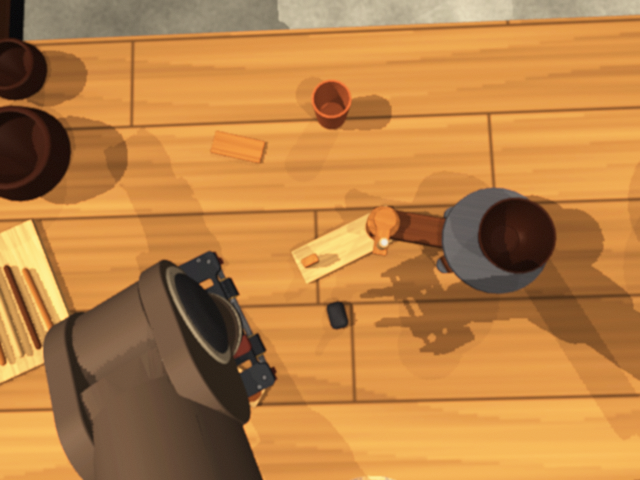

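The board lies with its patch at about (0.569,-0.0355), which is 2 mm from the screw axis (0.569,-0.0335). The view confirms it (board at (335,248), handle at (384,242)) and the bystanders are unmoved. Next I'll hover over the handle.

>>> servo_tool(motion=[[0.03,-0.05,0.02,0,0,-0.02,50],[0.06,-0.1,0.02,0,0,-0.04,50],[0.08,-0.15,0.02,0,0,-0.06,50],[0.1,-0.19,0.02,0,0,-0.08,50],[0.12,-0.23,0.02,0,0,-0.1,50],[0.135,-0.26,0.01,0,0,-0.1025,50],[0.14,-0.2686,0,0,0,-0.1025,50],[0.14,-0.2686,0,0,0,-0.1025,50],[0.14,-0.2686,0,0,0,-0.1025,50],[0.14,-0.2686,0,0,0,-0.1025,50],[0.14,-0.2686,0,0,0,-0.1025,50],[0.14,-0.2686,0,0,0,-0.1025,50]])

```text
time_s: 6.43
position: [0.5241, -0.0215, 0.215]
tcp_rot: [-2.438, -1.981, -0.001]
wrist_force: [-1.1, 0.3, 0.0]
width: 0.0503
gripper_force: 0.0
```

Run:
```python
from h import *
print(tool()); print(telemetry.get_obs()["qpos"])
im,d,i=snap("wrist"); P=cloud(i,d); m=(P[...,2]>.155)&(P[...,2]<.172)&(abs(P[...,0]-.525)<.03)&(abs(P[...,1]+.0245)<.03)
q=(P[m][:,:2]*1000).astype(np.float32); print(len(q), cv2.minEnclosingCircle(q) if len(q) else 0, q.mean(0))
```

```text
(6.4333, array([ 0.5241, -0.0215,  0.215 ]), 'yaw_y', np.float64(-11.8), 'zaxis', array([ 0.   ,  0.001, -1.   ]), 'F', array([-1.11,  0.26,  0.02]), 'w', 0.0503, 'g', 0.0)
[-0.41149595  0.25407132  0.43708171  1.87201147 -0.12422289  1.04143741
 -0.12984573]
561 ((522.7001342773438, -24.657135009765625), 7.903653621673584) [522.9563  -23.41126]
```

>>> servo_tool(motion=[[0,0,-0.03,0,0,0,50],[0,0,-0.06,0,0,0,50],[0,0,-0.09,0,0,0,50],[0,0,-0.11,0,0,0,50],[0,0,-0.11,0,0,0,50],[0,0,-0.11,0,0,0,50],[0,0,-0.11,0,0,0,0],[0,0,-0.11,0,0,0,0],[0,0,-0.11,0,0,0,0],[0,0,-0.11,0,0,0,0],[0,0,-0.11,0,0,0,0],[0,0,-0.11,0,0,0,0],[0,0,-0.11,0,0,0,0],[0,0,-0.11,0,0,0,0]])

```text
time_s: 7.65
position: [0.524, -0.0227, 0.127]
tcp_rot: [-2.44, -1.978, -0.0]
wrist_force: [-2.2, 0.2, 5.0]
width: 0.0156
gripper_force: 30.0
```

```bash
cat >> h.py <<'E'
S=np.array([.569,-.0335])
def pol():
    o=telemetry.get_obs(); v=o["position"][:2]-S; f=o["wrist_force"]; a=np.arctan2(v[1],v[0]); er=np.array([np.cos(a),np.sin(a)]); et=np.array([np.sin(a),-np.cos(a)])
    return "ang",np.degrees(a).round(2),"r",(1000*np.hypot(*v)).round(2),"z",o["position"][2].round(4),"Fr",(f[:2]@er).round(2),"Ft(cw+)",(f[:2]@et).round(2),"Fz",f[2].round(2)
def plan(a0,da,n,z=2e-3,c=(0,0),rad=.045):
    "rows, from commanded angle a0 deg, clockwise da deg in n rows"
    a=np.radians(a0-da*np.arange(1,n+1)/n); p=S+c+rad*np.c_[np.cos(a),np.sin(a)]; s=S+c+rad*np.r_[np.cos(np.radians(a0)),np.sin(np.radians(a0))]
    dz=-z*np.radians(da)*np.arange(1,n+1)/n
    for q,w in zip((p-s)/.8,dz/.8): print(f"[{q[0]:.4f}, {q[1]:.4f}, {w:.4f}, 0, 0, 0, 0],",end=" ")
E
python3 - <<'E'
from h import *
print(tool()); print(pol()); plan(168.4,50,16)
E
```

```text
(7.65, array([ 0.524 , -0.0227,  0.127 ]), 'yaw_y', np.float64(-11.94), 'zaxis', array([-0.,  0., -1.]), 'F', array([-2.24,  0.22,  5.03]), 'w', 0.0156, 'g', 30.001527070999146)
('ang', np.float64(166.56), 'r', np.float64(46.29), 'z', np.float64(0.127), 'Fr', np.float64(2.23), 'Ft(cw+)', np.float64(-0.31), 'Fz', np.float64(5.03))
[0.0007, 0.0030, -0.0001, 0, 0, 0, 0], [0.0016, 0.0059, -0.0003, 0, 0, 0, 0], [0.0026, 0.0088, -0.0004, 0, 0, 0, 0], [0.0038, 0.0117, -0.0005, 0, 0, 0, 0], [0.0051, 0.0144, -0.0007, 0, 0, 0, 0], [0.0066, 0.0171, -0.0008, 0, 0, 0, 0], [0.0082, 0.0197, -0.0010, 0, 0, 0, 0], [0.0099, 0.0222, -0.0011, 0, 0, 0, 0], [0.0118, 0.0246, -0.0012, 0, 0, 0, 0], [0.0139, 0.0269, -0.0014, 0, 0, 0, 0], [0.0160, 0.0291, -0.0015, 0, 0, 0, 0], [0.0183, 0.0312, -0.0016, 0, 0, 0, 0], [0.0206, 0.0332, -0.0018, 0, 0, 0, 0], [0.0231, 0.0350, -0.0019, 0, 0, 0, 0], [0.0257, 0.0366, -0.0020, 0, 0, 0, 0], [0.0283, 0.0382, -0.0022, 0, 0, 0, 0],
```

>>> servo_tool(motion=[[0.0007,0.003,-0.0001,0,0,0,0],[0.0016,0.0059,-0.0003,0,0,0,0],[0.0026,0.0088,-0.0004,0,0,0,0],[0.0038,0.0117,-0.0005,0,0,0,0],[0.0051,0.0144,-0.0007,0,0,0,0],[0.0066,0.0171,-0.0008,0,0,0,0],[0.0082,0.0197,-0.001,0,0,0,0],[0.0099,0.0222,-0.0011,0,0,0,0],[0.0118,0.0246,-0.0012,0,0,0,0],[0.0139,0.0269,-0.0014,0,0,0,0],[0.016,0.0291,-0.0015,0,0,0,0],[0.0183,0.0312,-0.0016,0,0,0,0],[0.0206,0.0332,-0.0018,0,0,0,0],[0.0231,0.035,-0.0019,0,0,0,0],[0.0257,0.0366,-0.002,0,0,0,0],[0.0283,0.0382,-0.0022,0,0,0,0]])

```text
time_s: 8.98
position: [0.5471, 0.008, 0.1252]
tcp_rot: [-2.44, -1.978, -0.001]
wrist_force: [-1.5, 0.7, 5.7]
width: 0.0156
gripper_force: 30.0
```

Run:
```python
from h import *
print(tool()); print(pol()); plan(118.4,35,12)
```

```text
(8.9833, array([0.5471, 0.008 , 0.1252]), 'yaw_y', np.float64(-11.93), 'zaxis', array([ 0.,  0., -1.]), 'F', array([-1.46,  0.72,  5.71]), 'w', 0.0156, 'g', 30.00155657529831)
('ang', np.float64(117.88), 'r', np.float64(46.93), 'z', np.float64(0.1252), 'Fr', np.float64(1.32), 'Ft(cw+)', np.float64(-0.95), 'Fz', np.float64(5.71))
[0.0026, 0.0013, -0.0001, 0, 0, 0, 0], [0.0052, 0.0025, -0.0003, 0, 0, 0, 0], [0.0078, 0.0035, -0.0004, 0, 0, 0, 0], [0.0106, 0.0044, -0.0005, 0, 0, 0, 0], [0.0133, 0.0051, -0.0006, 0, 0, 0, 0], [0.0161, 0.0058, -0.0008, 0, 0, 0, 0], [0.0189, 0.0062, -0.0009, 0, 0, 0, 0], [0.0218, 0.0065, -0.0010, 0, 0, 0, 0], [0.0246, 0.0067, -0.0011, 0, 0, 0, 0], [0.0275, 0.0068, -0.0013, 0, 0, 0, 0], [0.0304, 0.0067, -0.0014, 0, 0, 0, 0], [0.0332, 0.0064, -0.0015, 0, 0, 0, 0],
```

>>> servo_tool(motion=[[0.0026,0.0013,-0.0001,0,0,0,0],[0.0052,0.0025,-0.0003,0,0,0,0],[0.0078,0.0035,-0.0004,0,0,0,0],[0.0106,0.0044,-0.0005,0,0,0,0],[0.0133,0.0051,-0.0006,0,0,0,0],[0.0161,0.0058,-0.0008,0,0,0,0],[0.0189,0.0062,-0.0009,0,0,0,0],[0.0218,0.0065,-0.001,0,0,0,0],[0.0246,0.0067,-0.0011,0,0,0,0],[0.0275,0.0068,-0.0013,0,0,0,0],[0.0304,0.0067,-0.0014,0,0,0,0],[0.0332,0.0064,-0.0015,0,0,0,0]])

```text
time_s: 9.98
position: [0.5739, 0.0128, 0.1239]
tcp_rot: [2.44, 1.978, 0.001]
wrist_force: [-1.2, 0.5, 5.3]
width: 0.0155
gripper_force: 30.0
```

Run:
```python
from h import *
print(tool()); print(pol()); plan(83.4,12,5);print(); plan(71.4,12,5); print(); plan(59.4,12,5); print();plan(47.4,12,5); print();plan(35.4,12,5)
```

```text
(9.9833, array([0.5739, 0.0128, 0.1239]), 'yaw_y', np.float64(-11.94), 'zaxis', array([ 0.001,  0.   , -1.   ]), 'F', array([-1.18,  0.51,  5.27]), 'w', 0.0155, 'g', 30.001396536827087)
('ang', np.float64(84.02), 'r', np.float64(46.58), 'z', np.float64(0.1239), 'Fr', np.float64(0.39), 'Ft(cw+)', np.float64(-1.22), 'Fz', np.float64(5.27))
[0.0023, -0.0003, -0.0001, 0, 0, 0, 0], [0.0047, -0.0007, -0.0002, 0, 0, 0, 0], [0.0070, -0.0013, -0.0003, 0, 0, 0, 0], [0.0092, -0.0019, -0.0004, 0, 0, 0, 0], [0.0115, -0.0026, -0.0005, 0, 0, 0, 0], 
[0.0022, -0.0008, -0.0001, 0, 0, 0, 0], [0.0044, -0.0017, -0.0002, 0, 0, 0, 0], [0.0065, -0.0027, -0.0003, 0, 0, 0, 0], [0.0086, -0.0037, -0.0004, 0, 0, 0, 0], [0.0107, -0.0049, -0.0005, 0, 0, 0, 0], 
[0.0020, -0.0012, -0.0001, 0, 0, 0, 0], [0.0040, -0.0026, -0.0002, 0, 0, 0, 0], [0.0058, -0.0040, -0.0003, 0, 0, 0, 0], [0.0077, -0.0055, -0.0004, 0, 0, 0, 0], [0.0094, -0.0070, -0.0005, 0, 0, 0, 0], 
[0.0017, -0.0016, -0.0001, 0, 0, 0, 0], [0.0033, -0.0033, -0.0002, 0, 0, 0, 0], [0.0049, -0.0051, -0.0003, 0, 0, 0, 0], [0.0064, -0.0069, -0.0004, 0, 0, 0, 0], [0.0078, -0.0088, -0.0005, 0, 0, 0, 0], 
[0.0013, -0.0019, -0.0001, 0, 0, 0, 0], [0.0026, -0.0040, -0.0002, 0, 0, 0, 0], [0.0037, -0.0060, -0.0003, 0, 0, 0, 0], [0.0048, -0.0081, -0.0004, 0, 0, 0, 0], [0.0058, -0.0102, -0.0005, 0, 0, 0, 0],
```

>>> servo_tool(motion=[[0.0023,-0.0003,-0.0001,0,0,0,0],[0.0047,-0.0007,-0.0002,0,0,0,0],[0.007,-0.0013,-0.0003,0,0,0,0],[0.0092,-0.0019,-0.0004,0,0,0,0],[0.0115,-0.0026,-0.0005,0,0,0,0]])

```text
time_s: 10.4
position: [0.583, 0.0106, 0.1235]
tcp_rot: [2.44, 1.978, 0.001]
wrist_force: [-1.7, -0.2, 4.9]
width: 0.0154
gripper_force: 30.0
```

```bash
python3 -c "
from h import *
print(pol())"
```

```text
('ang', np.float64(72.41), 'r', np.float64(46.31), 'z', np.float64(0.1235), 'Fr', np.float64(-0.72), 'Ft(cw+)', np.float64(-1.55), 'Fz', np.float64(4.92))
```

>>> servo_tool(motion=[[0.0022,-0.0008,-0.0001,0,0,0,0],[0.0044,-0.0017,-0.0002,0,0,0,0],[0.0065,-0.0027,-0.0003,0,0,0,0],[0.0086,-0.0037,-0.0004,0,0,0,0],[0.0107,-0.0049,-0.0005,0,0,0,0]])

```text
time_s: 10.82
position: [0.5915, 0.0067, 0.1231]
tcp_rot: [2.44, 1.978, 0.0]
wrist_force: [-1.3, 0.2, 5.3]
width: 0.0155
gripper_force: 30.0
```

```bash
python3 -c "
from h import *
print(pol())"
```

```text
('ang', np.float64(60.78), 'r', np.float64(46.03), 'z', np.float64(0.1231), 'Fr', np.float64(-0.51), 'Ft(cw+)', np.float64(-1.25), 'Fz', np.float64(5.26))
```

>>> servo_tool(motion=[[0.002,-0.0012,-0.0001,0,0,0,0],[0.004,-0.0026,-0.0002,0,0,0,0],[0.0058,-0.004,-0.0003,0,0,0,0],[0.0077,-0.0055,-0.0004,0,0,0,0],[0.0094,-0.007,-0.0005,0,0,0,0]])

```text
time_s: 11.23
position: [0.599, 0.001, 0.1227]
tcp_rot: [2.44, 1.978, 0.0]
wrist_force: [-1.2, 0.2, 5.2]
width: 0.0156
gripper_force: 30.0
```

```bash
python3 -c "
from h import *
print(pol())"
```

```text
('ang', np.float64(49.01), 'r', np.float64(45.69), 'z', np.float64(0.1227), 'Fr', np.float64(-0.67), 'Ft(cw+)', np.float64(-1.01), 'Fz', np.float64(5.23))
```

>>> servo_tool(motion=[[0.0017,-0.0016,-0.0001,0,0,0,0],[0.0033,-0.0033,-0.0002,0,0,0,0],[0.0049,-0.0051,-0.0003,0,0,0,0],[0.0064,-0.0069,-0.0004,0,0,0,0],[0.0078,-0.0088,-0.0005,0,0,0,0]])

```text
time_s: 11.65
position: [0.6051, -0.006, 0.1223]
tcp_rot: [2.44, 1.978, 0.0]
wrist_force: [-2.3, -0.3, 5.9]
width: 0.0151
gripper_force: 30.0
```

```bash
python3 -c "
from h import *
print(pol())"
```

```text
('ang', np.float64(37.28), 'r', np.float64(45.37), 'z', np.float64(0.1223), 'Fr', np.float64(-2.05), 'Ft(cw+)', np.float64(-1.13), 'Fz', np.float64(5.93))
```

>>> servo_tool(motion=[[0.0013,-0.0019,-0.0001,0,0,0,0],[0.0026,-0.004,-0.0002,0,0,0,0],[0.0037,-0.006,-0.0003,0,0,0,0],[0.0048,-0.0081,-0.0004,0,0,0,0],[0.0058,-0.0102,-0.0005,0,0,0,0]])

```text
time_s: 12.07
position: [0.6096, -0.0141, 0.1218]
tcp_rot: [-2.44, -1.978, 0.0]
wrist_force: [-3.2, 0.6, 5.2]
width: 0.0152
gripper_force: 30.0
```

```bash
python3 -c "
from h import *
print(pol())
for a in (23.4,11.4,-.6,-12.6,-24.6,-36.6): plan(a,12,5); print()"
```

```text
('ang', np.float64(25.58), 'r', np.float64(44.98), 'z', np.float64(0.1218), 'Fr', np.float64(-2.64), 'Ft(cw+)', np.float64(-1.93), 'Fz', np.float64(5.2))
[0.0009, -0.0022, -0.0001, 0, 0, 0, 0], [0.0017, -0.0044, -0.0002, 0, 0, 0, 0], [0.0024, -0.0066, -0.0003, 0, 0, 0, 0], [0.0030, -0.0089, -0.0004, 0, 0, 0, 0], [0.0035, -0.0112, -0.0005, 0, 0, 0, 0], 
[0.0004, -0.0023, -0.0001, 0, 0, 0, 0], [0.0007, -0.0047, -0.0002, 0, 0, 0, 0], [0.0010, -0.0070, -0.0003, 0, 0, 0, 0], [0.0011, -0.0094, -0.0004, 0, 0, 0, 0], [0.0011, -0.0117, -0.0005, 0, 0, 0, 0], 
[-0.0001, -0.0024, -0.0001, 0, 0, 0, 0], [-0.0002, -0.0047, -0.0002, 0, 0, 0, 0], [-0.0005, -0.0070, -0.0003, 0, 0, 0, 0], [-0.0009, -0.0094, -0.0004, 0, 0, 0, 0], [-0.0014, -0.0117, -0.0005, 0, 0, 0, 0], 
[-0.0006, -0.0023, -0.0001, 0, 0, 0, 0], [-0.0012, -0.0046, -0.0002, 0, 0, 0, 0], [-0.0020, -0.0068, -0.0003, 0, 0, 0, 0], [-0.0028, -0.0090, -0.0004, 0, 0, 0, 0], [-0.0038, -0.0111, -0.0005, 0, 0, 0, 0], 
[-0.0010, -0.0021, -0.0001, 0, 0, 0, 0], [-0.0021, -0.0042, -0.0002, 0, 0, 0, 0], [-0.0033, -0.0062, -0.0003, 0, 0, 0, 0], [-0.0046, -0.0082, -0.0004, 0, 0, 0, 0], [-0.0060, -0.0101, -0.0005, 0, 0, 0, 0], 
[-0.0014, -0.0019, -0.0001, 0, 0, 0, 0], [-0.0030, -0.0037, -0.0002, 0, 0, 0, 0], [-0.0046, -0.0054, -0.0003, 0, 0, 0, 0], [-0.0062, -0.0071, -0.0004, 0, 0, 0, 0], [-0.0080, -0.0087, -0.0005, 0, 0, 0, 0],
```

>>> servo_tool(motion=[[0.0009,-0.0022,-0.0001,0,0,0,0],[0.0017,-0.0044,-0.0002,0,0,0,0],[0.0024,-0.0066,-0.0003,0,0,0,0]])

```text
time_s: 12.32
position: [0.6114, -0.0191, 0.1216]
tcp_rot: [-2.44, -1.978, -0.0]
wrist_force: [-2.9, 0.6, 6.4]
width: 0.0157
gripper_force: 30.0
```

```bash
python3 -c "
from h import *
print(pol())"
```

```text
('ang', np.float64(18.75), 'r', np.float64(44.79), 'z', np.float64(0.1216), 'Fr', np.float64(-2.51), 'Ft(cw+)', np.float64(-1.5), 'Fz', np.float64(6.41))
```

>>> servo_tool(motion=[[0.0006,-0.0023,-0.0001,0,0,0,0],[0.0011,-0.0046,-0.0002,0,0,0,0],[0.0015,-0.0069,-0.0003,0,0,0,0],[0.0018,-0.0093,-0.0004,0,0,0,0]])

```text
time_s: 12.65
position: [0.6129, -0.0262, 0.1213]
tcp_rot: [-2.44, -1.978, -0.001]
wrist_force: [-2.6, 1.8, 6.5]
width: 0.0157
gripper_force: 30.0
```

```bash
python3 -c "
from h import *
print(pol())
for a in (6.6,-5.4,-17.4,-29.4,-41.4,-53.4): plan(a,12,5); print()"
```

```text
('ang', np.float64(9.45), 'r', np.float64(44.51), 'z', np.float64(0.1213), 'Fr', np.float64(-2.27), 'Ft(cw+)', np.float64(-2.21), 'Fz', np.float64(6.54))
[0.0002, -0.0023, -0.0001, 0, 0, 0, 0], [0.0003, -0.0047, -0.0002, 0, 0, 0, 0], [0.0004, -0.0071, -0.0003, 0, 0, 0, 0], [0.0003, -0.0094, -0.0004, 0, 0, 0, 0], [0.0001, -0.0118, -0.0005, 0, 0, 0, 0], 
[-0.0003, -0.0023, -0.0001, 0, 0, 0, 0], [-0.0006, -0.0047, -0.0002, 0, 0, 0, 0], [-0.0011, -0.0070, -0.0003, 0, 0, 0, 0], [-0.0017, -0.0093, -0.0004, 0, 0, 0, 0], [-0.0023, -0.0115, -0.0005, 0, 0, 0, 0], 
[-0.0008, -0.0022, -0.0001, 0, 0, 0, 0], [-0.0016, -0.0044, -0.0002, 0, 0, 0, 0], [-0.0025, -0.0066, -0.0003, 0, 0, 0, 0], [-0.0036, -0.0087, -0.0004, 0, 0, 0, 0], [-0.0047, -0.0108, -0.0005, 0, 0, 0, 0], 
[-0.0012, -0.0020, -0.0001, 0, 0, 0, 0], [-0.0025, -0.0040, -0.0002, 0, 0, 0, 0], [-0.0038, -0.0059, -0.0003, 0, 0, 0, 0], [-0.0053, -0.0078, -0.0004, 0, 0, 0, 0], [-0.0068, -0.0096, -0.0005, 0, 0, 0, 0], 
[-0.0016, -0.0017, -0.0001, 0, 0, 0, 0], [-0.0033, -0.0034, -0.0002, 0, 0, 0, 0], [-0.0050, -0.0050, -0.0003, 0, 0, 0, 0], [-0.0068, -0.0065, -0.0004, 0, 0, 0, 0], [-0.0087, -0.0080, -0.0005, 0, 0, 0, 0], 
[-0.0019, -0.0014, -0.0001, 0, 0, 0, 0], [-0.0039, -0.0026, -0.0002, 0, 0, 0, 0], [-0.0059, -0.0038, -0.0003, 0, 0, 0, 0], [-0.0080, -0.0050, -0.0004, 0, 0, 0, 0], [-0.0101, -0.0060, -0.0005, 0, 0, 0, 0],
```

>>> servo_tool(motion=[[0.0002,-0.0023,-0.0001,0,0,0,0],[0.0003,-0.0047,-0.0002,0,0,0,0],[0.0004,-0.0071,-0.0003,0,0,0,0],[0.0003,-0.0094,-0.0004,0,0,0,0],[0.0001,-0.0118,-0.0005,0,0,0,0]])

```text
time_s: 13.07
position: [0.6132, -0.035, 0.121]
tcp_rot: [-2.439, -1.979, -0.002]
wrist_force: [-2.5, 4.3, 7.2]
width: 0.0156
gripper_force: 30.0
```

```bash
python3 -c "
from h import *
print(pol())"
```

```text
('ang', np.float64(-1.9), 'r', np.float64(44.21), 'z', np.float64(0.121), 'Fr', np.float64(-2.68), 'Ft(cw+)', np.float64(-4.19), 'Fz', np.float64(7.24))
```

Contact: the tangential push rose from about 1.4 to 4.2 N, so a press of about 8 N. I'll relax the push and read it at rest.

>>> servo_tool(motion=[[0,0.0015,0,0,0,0,0],[0,0.002,0,0,0,0,0],[0,0.002,0,0,0,0,0],[0,0.002,0,0,0,0,0]])

```text
time_s: 13.4
position: [0.6132, -0.0349, 0.121]
tcp_rot: [2.44, 1.978, 0.0]
wrist_force: [-1.5, 0.0, 6.3]
width: 0.0156
gripper_force: 30.0
```

```bash
python3 -c "
from h import *
print(pol())"
```

```text
('ang', np.float64(-1.76), 'r', np.float64(44.17), 'z', np.float64(0.121), 'Fr', np.float64(-1.51), 'Ft(cw+)', np.float64(0.01), 'Fz', np.float64(6.26))
```

>>> servo_tool(motion=[[0,-0.001,0,0,0,0,0],[0,-0.002,0,0,0,0,0],[-0.0001,-0.0035,-0.0001,0,0,0,0],[-0.0003,-0.005,-0.0001,0,0,0,0]])

```text
time_s: 13.73
position: [0.613, -0.0372, 0.121]
tcp_rot: [-2.439, -1.979, -0.002]
wrist_force: [-2.0, 3.9, 6.1]
width: 0.0158
gripper_force: 30.0
```

```bash
python3 -c "
from h import *
print(pol())"
```

```text
('ang', np.float64(-4.76), 'r', np.float64(44.12), 'z', np.float64(0.121), 'Fr', np.float64(-2.29), 'Ft(cw+)', np.float64(-3.73), 'Fz', np.float64(6.14))
```

Confirmed (3.7 N while moving, about 8 N press). Relax, open, and rise.

>>> servo_tool(motion=[[0,0.0015,0,0,0,0,0],[0,0.002,0,0,0,0,0],[0,0.002,0,0,0,0,0],[0,0.002,0,0,0,0,0],[0,0.002,0,0,0,0,40],[0,0.002,0,0,0,0,40],[0,0.002,0,0,0,0,40],[0,0.002,0,0,0,0,40],[0,0.002,0.02,0,0,0,40],[0,0.002,0.05,0,0,0,40],[0,0.002,0.09,0,0,0,40],[0,0.002,0.12,0,0,0,40],[-0.03,0.05,0.14,0,0,0,40],[-0.06,0.1,0.14,0,0,0,40],[-0.1,0.15,0.14,0,0,0,40],[-0.14,0.2,0.14,0,0,0,40],[-0.18,0.25,0.14,0,0,0,40],[-0.18,0.25,0.14,0,0,0,40],[-0.18,0.25,0.14,0,0,0,40]])

```text
time_s: 15.32
position: [0.4641, 0.1681, 0.2324]
tcp_rot: [-2.428, -1.987, 0.0]
wrist_force: [-0.2, 0.4, 0.2]
width: 0.0401
gripper_force: 0.0
```

Run:
```python
from h import *
print(tool())
im,d,i=snap("top"); P=cloud(i,d); Z=P[...,2]; X,Y=P[...,0],P[...,1]
def comp(m):
    n,l,s,c=cv2.connectedComponentsWithStats(m.astype(np.uint8)); j=1+np.argmax(s[1:,4]); return l==j
F=lambda m:(P[comp(m)][:,:2]*1000).astype(np.float32)
print("grip",cv2.minAreaRect(F((abs(X-.509)<.04)&(abs(Y-.095)<.04)&(Z>.05)&(Z<.063))))
h=(Z>.140)&(Z<.175)&(np.hypot(X-.569,Y+.0335)<.065); q=F(h); c=cv2.minEnclosingCircle(q); print("handle",c,np.median(Z[h]),"ang",np.degrees(np.arctan2(c[0][1]+33.5,c[0][0]-569)))
cv2.imwrite("pics/t3.png",im[100:400,200:600])
```

```text
(15.3167, array([0.4641, 0.1681, 0.2324]), 'yaw_y', np.float64(-11.4), 'zaxis', array([-0.002,  0.003, -1.   ]), 'F', array([-0.21,  0.41,  0.22]), 'w', 0.0401, 'g', 0.0)
grip ((508.93817138671875, 96.64132690429688), (15.306029319763184, 29.364885330200195), 24.69708824157715)
handle ((613.2544555664062, -38.37226867675781), 7.8450164794921875) 0.1586469549886062 ang -6.282771619035247
```

View pics/t3.png

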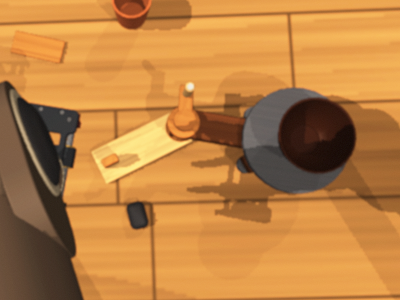

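The board hasn't moved, the crank stands at about 3.05 rad (handle down 6 mm), and the bystanders are in place. I'll hand it in.

```bash
python3 -c "
from h import *
print(r.finish_job())"
```

```text
the job is handed in; nothing more can be done
None
```

The job is handed in, but the verdict was not shown: the leather patch lies about 2 mm from the screw axis, the foot presses on it with an estimated 8 N (judged from the crank push, not measured), and the bowl and other things looked unmoved in the last picture.

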